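# Close the scanner cover softly and start the scan

### The arm

A 7-joint arm with a two-finger parallel gripper is mounted at the origin on a cart in front of the work surface, level with it; the furniture and walls round the work are solid. World frame = base frame: x ahead of the robot, y to its left, z up, the work surface at z = 0. Lengths are in m, angles in rad, forces in N, time in s.
With the tool pointing down it reaches from about 0.4 to 0.85 m from the base axis. Payload 10.4 kg.
Tool frame: the origin (TCP) lies midway between the tips of the shut fingers; the grasp point (between the pads) lies manip.grip_depth behind it (manip.grip_depth is the distance from the TCP to the grasp point, in m); z points along the fingers, x is the direction in which the jaws open and shut, and the axes are right-handed (so a half turn about z gives the same grasp; the last joint's range is limited). The gripper opens to 85 mm and grips with 20 to 120 N. Pads are 22 mm wide; open, the fingers measure 114 mm over their backs; the gripper's body (76 mm by 85 mm) begins 54 mm behind the grasp point. The pads swing forward as they close: fully open they stand 13 mm farther back than shut.
Start: joints at [-1.371, 0.332, -0.065, 1.46, 0.022, 1.35, -0.088], TCP at [0.138, 0.61, 0.231] pointing down, gripper open.
Joint ranges: [-2.6, 2.6], [-0.5, 2.12], [-1.47, 1.34], [0.16, 2.42], [-1.27, 4.41], [0.06, 2.06], [-2.6, 2.6]. Speed limits (rad/s): [2.22, 2.22, 2.79, 2.79, 3.14, 3.14, 3.14].

### API

Orientations are given as a unit quaternion [x, y, z, w].
In Python, from workcell import manip gives the robot as it stands. The module is installed in compiled form; this text tells all that it offers.
- The arm moves only by the tool send_rows, never from a script. Its argument "steps" is a list of rows, each a list of 2 entries, a list of its own where there are three numbers: the shift along the tool's x, y, z in m, then the turn about the tool's z in rad. In form: [[[x, y, z], spin], ...]. A call has exactly 8 rows; each row is the pose to reach, as a shift and turn from the pose commanded when the call began, along the tool's axes at that moment; what a row does not reach only later rows make up. A row lasts 1/8 s, in which the tool goes at most 62.5 mm and 10.7 degrees, less where a joint would pass 70% of its speed; a pose out of reach is approached as far as the arm can. A call with a gripper value outside its range is refused whole. "hand" is the opening, from 0 (shut) to 1 (fully open), set as the call begins (left out, the last holds). The fingers move at their own pace and stop on an object; "force" is the grip in N (left out, the last holds). Time passes only in rows, so rows that repeat a pose let the fingers close, or fill a call up. It gives the time, the measured TCP pose, the force and the opening at its end, in the units of the state.
- manip.get_obs(): the state, without advancing time (a new reading comes with each control period).
- manip.camera(name): name is "side" or "top" or "wrist"; returns (picture, depth): 420x560x3 uint8, red, green, blue; 420x560 float32, m along the optical axis (not along the pixel's ray), 0 where there is no reading.
- manip.camera_info(name): a dict with "intrinsics" (3x3 intrinsics, pixels), "pose" (4x4, takes a point from camera to world coordinates); the wrist camera has in their place "T_tool_cam" (4x4, takes a point from camera to tool coordinates, whose origin is the TCP and whose axes are the tool frame's). Camera axes: x right, y up, looking along -z (the intrinsics and any distortion apply to the point x, -y, -z); pixel columns grow to the right and rows downward; lengths in m; the calibration is good to about 2 mm. A picture is of the moment at which its call begins: read the wrist's pose just before it. camera_info takes no time and is no camera call.
- manip.hand_in(): hands the job in, once; it reports no verdict.
The state is a dict: "clock": time; "joint_pos": joint angles; "joint_velocities": joint speeds; "tau": joint torques, N m; "position": TCP position; "ee_rot": TCP orientation; "ft_force": force on the tool from outside, world axes, zero at the start; "torque": the same for the moment, N m; "grip_width": opening from 0.0 (shut) to 1.0 (fully open).
Only numpy, scipy, OpenCV 4.12 (cv2) and the standard library are available. Lean on these libraries where they do the work, as an engineer would, in place of code of your own. Each camera call takes 0.05 s, during which the arm holds its last target.

### The job

A card lies ready on the scanner glass. From behind, tip the open cover forward past upright, catch it on a finger under its front edge as it sinks, and ease it down until it is fully shut, without ever letting it drop onto the glass; then press the round green start key fully down, let it up and come away. Only touch and push: do not pinch the cover, keep off the glass, leave the key alone until the cover is shut, and leave the other things on the desk where they are.

Things in the scene. Friction and masses are not known exactly. Their poses are not given: they have to be found in the camera images.
- scanner: compact flatbed scanner, dark grey, 160 x 270 mm, fixed to the desk; origin at its underside, z up, x towards its hinge side (away from the robot), y to the left. The body reaches from x = -70 to +90 mm and y = -150 to +120 mm; its top is 58 mm up. Under the cover lies a dark glass, 92 x 188 mm, 56 mm above the desk, with a plain white plastic card on it. The light grey cover spans y = -96 to +118 mm; a black key strip runs along its right side (y = -148 to -98 mm).
- cover (a joint): angle of the cover about its hinge line along the scanner's y axis: 0 shut (level), 1.57 upright, 1.72 its stop, where it starts, leaning back. It weighs 0.28 kg (up to a quarter more or less) and its stiff hinge only slows it: left alone beyond upright it sinks slowly at first, then at 0.6 to 1 rad/s near shut (about 3 to 8 s in all from 1.4 rad to shut; within 0.1 rad of upright it hardly moves). Behind upright it sinks back to its stop.
- cover_hinge (a point): point on the cover's hinge line, half-way across the cover; 60 mm behind the scanner's origin and 60 mm above the desk; same axes as the scanner; does not move
- cover_edge (a point): middle of the cover's front (free) edge, on the underside; moves with the cover. 150 mm from the hinge line. The cover is a smooth, slippery flat slab 16 mm thick, its underside in the plane of the hinge line. Shut, this point is 60 mm above the desk and overhangs the front wall of the scanner body by 20 mm, with free space below.
- start_key (a joint): travel of the start key: 0 up, 0.004 m fully down; springs back; about 1.5 N to start and 4 N fully down
- key_top (a point): centre of the top of the round green start key, diameter 20 mm, 5 mm above the black strip, on the front part of the strip; press straight down
- stapler: blue stapler, 147 x 36 x 44 mm, loose, right of the scanner; leave it; origin at its underside
- calculator: dark pocket calculator, 118 x 68 x 16 mm, loose, left in front; leave it; origin at its underside
- rubber_stamp: wooden hand stamp, 29 x 56 x 66 mm, loose, right in front; leave it; origin at its underside
- usb_stick: red memory stick, 52 x 18 x 8 mm, loose, right of the scanner; leave it; origin at its underside

How it is judged:
On the way, in this order (a step that is already met when the one before it is completed fails the run):
1. the cover is tipped forward past upright (value of joint cover below 1.5 rad), for 0.05 s.
2. the sinking cover is caught: a finger bears its underside well before it is shut (value of joint cover between 0.2 and 1.3 rad and contact force between the fingers and cover_c0 above 0.2 N), for 0.2 s.
3. the cover is fully shut (value of joint cover below 0.02 rad), for 0.2 s.
4. the start key is pressed fully down (value of joint start_key above 0.003 m), for 0.05 s.
At the end, for the whole second after the job is handed in: the cover is shut (within 0.02 rad, 3 mm at its front edge) and the start key, having been pressed, is up again (within 1 mm) (value of joint cover below 0.02 rad and value of joint start_key below 0.001 m); the robot touches nothing.
It fails at once if the cover drops onto the glass (near shut, over 0.5 rad/s with no finger bearing it), or is flung (over 1.5 rad/s) or forced (over 20 N) ((value of joint cover between 0.03 and 0.2 rad and velocity of joint cover below -0.5 rad/s and contact force between the fingers and cover_c0 below 0.15 N) or velocity of joint cover below -1.5 rad/s or contact force between the fingers and cover_c1 above 20 N or contact force between the fingers and cover_c0 above 20 N).
It fails at once if the cover is pinched (more than 3 N on its outside and on its underside at once) (contact force between the fingers and cover_c1 above 3 N and contact force between the fingers and cover_c0 above 3 N).
It fails at once if the glass is touched (contact force between any of the fingers, the arm and scanner_c0 above 0.5 N).
It fails at once if the start key is pressed before the cover is shut (value of joint start_key above 0.002 m and value of joint cover above 0.03 rad).
It fails at once if a bystander is moved by more than 15 mm (distance of any of stapler, calculator, rubber_stamp, usb_stick from where it was at the start of the episode above 0.015 m).
It also fails if it takes over 64 s, if anything falls off the work surface, if the arm or the gripper's body presses on something with over 40 N, if the wrist force passes 120 N, or if a joint passes its speed limit or range.

## Working session

There is one attempt and no reset: what is moved stays moved. The work goes in short steps, Python scripts to look and compute and a tool call to move; the robot and the scene stay as the last step left them, time stands still between calls to the robot, and variables do not carry over. Pictures are saved under pics/ and viewed, and the job is handed in when it is done.

Besides the shell and the picture viewer there is one more tool, called after "Request:" as name([rows], argument=value, ...), one row to a line, values as JSON. send_rows: Moves the arm, as the interface text tells. Its arguments: {"type":"object","properties":{"steps":{"type":"array"},"hand":{"type":"number"},"force":{"type":"number"}},"required":["steps"]}

```bash
mkdir -p pics; cat > h.py <<'E'
import numpy as np, cv2
from workcell import manip
from scipy.spatial.transform import Rotation as R
def st():
    o=manip.get_obs(); print('t',round(o['clock'],3),'p',np.round(o['position'],4),'q',np.round(o['ee_rot'],4),'f',np.round(o['ft_force'],2),'g',round(float(o['grip_width']),3),'j',np.round(o['joint_pos'],3)); return o
def shot(name,fn):
    o=manip.get_obs(); im,d=manip.camera(name); ci=manip.camera_info(name)
    if name=='wrist':
        T=np.eye(4);T[:3,:3]=R.from_quat(o['ee_rot']).as_matrix();T[:3,3]=o['position'];T=T@np.array(ci['T_tool_cam'])
    else: T=np.array(ci['pose'])
    cv2.imwrite('pics/'+fn+'.png',im[:,:,::-1]); np.savez('pics/'+fn+'.npz',im=im,d=d,T=T,K=np.array(ci['intrinsics']))
    return im,d,T
def pt(fn,u,v,r=1):
    z=np.load('pics/'+fn+'.npz');K=z['K'];d=z['d'][v-r:v+r+1,u-r:u+r+1];d=np.median(d[d>0])
    x=(u-K[0,2])/K[0,0]*d;y=(v-K[1,2])/K[1,1]*d
    return (z['T']@[x,-y,-d,1])[:3]
E
python3 - <<'E'
from h import *
o=st()
print(manip.grip_depth, R.from_quat(o['ee_rot']).as_matrix().round(3))
for n in ['side','top','wrist']:
    shot(n,n+'0'); print({k:np.round(np.array(v),3).tolist() if not isinstance(v,str) else v for k,v in manip.camera_info(n).items()})
E
```

```text
t 0.0 p [0.138  0.6092 0.2305] q [ 7.813e-01  6.241e-01 -5.000e-04  5.000e-04] f [ 0.7  -0.37  0.41] g 1.0 j [-1.371  0.333 -0.065  1.461  0.022  1.35  -0.088]
0.0187 [[ 0.221  0.975 -0.   ]
 [ 0.975 -0.221 -0.001]
 [-0.001  0.    -1.   ]]
{'intrinsics': [[545.977, 0.0, 277.067], [0.0, 545.977, 208.725], [0.0, 0.0, 1.0]], 'pose': [[0.973, -0.129, 0.192, 0.764], [0.23, 0.62, -0.75, -1.016], [-0.022, 0.774, 0.632, 0.988], [0.0, 0.0, 0.0, 1.0]]}
{'intrinsics': [[438.517, 0.0, 279.975], [0.0, 438.517, 212.082], [0.0, 0.0, 1.0]], 'pose': [[-0.008, 0.997, -0.071, 0.394], [-1.0, -0.008, -0.0, 0.051], [-0.001, 0.071, 0.997, 1.264], [0.0, 0.0, 0.0, 1.0]]}
{'intrinsics': [[309.411, 0.0, 277.979], [0.0, 309.411, 206.949], [0.0, 0.0, 1.0]], 'T_tool_cam': [[1.0, -0.0, -0.001, 0.001], [-0.0, -0.959, -0.283, -0.071], [-0.001, 0.283, -0.959, -0.144], [0.0, 0.0, 0.0, 1.0]]}
```

View pics/side0.png

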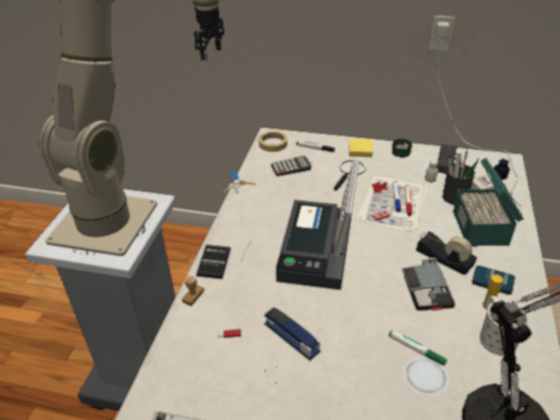

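View pics/top0.png

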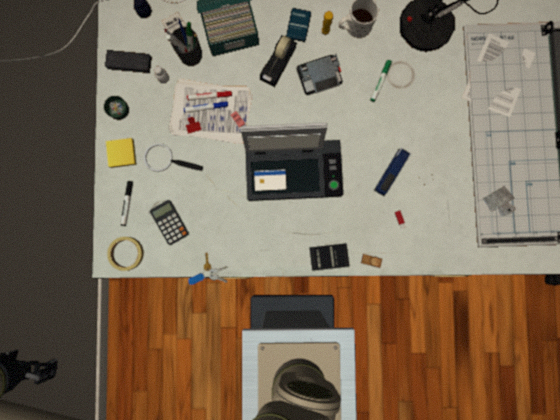

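View pics/wrist0.png

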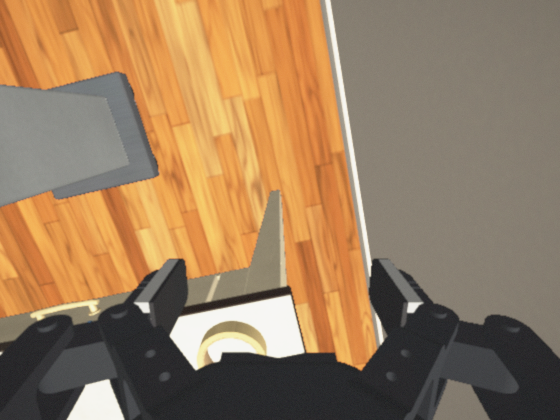

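```bash
python3 - <<'E'
import cv2
im=cv2.imread('pics/top0.png'); cv2.imwrite('pics/top0c.png',cv2.resize(im[110:210,225:365],None,fx=5.7,fy=5.7,interpolation=cv2.INTER_CUBIC))
im=cv2.imread('pics/side0.png'); cv2.imwrite('pics/side0c.png',cv2.resize(im[150:300,265:405],None,fx=4,fy=4,interpolation=cv2.INTER_CUBIC))
E
```

```text
(no output)
```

View pics/top0c.png

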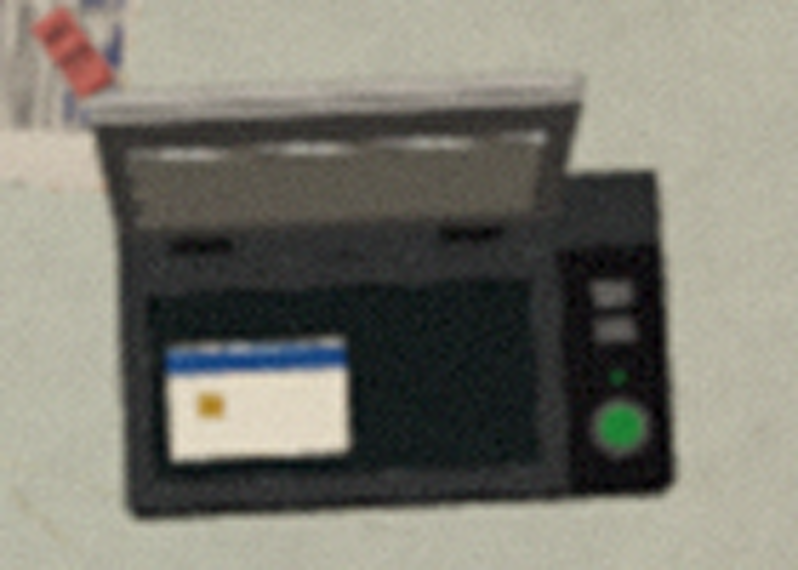

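View pics/side0c.png

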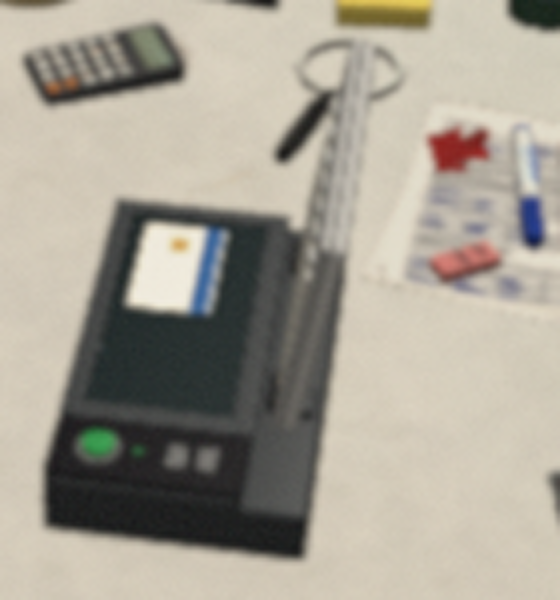

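```bash
python3 - <<'E'
from h import *
def ray(fn,u,v,z0):
    z=np.load('pics/'+fn+'.npz');K=z['K'];T=z['T']
    d=T[:3,:3]@[(u-K[0,2])/K[0,0],-(v-K[1,2])/K[1,1],-1];o=T[:3,3];return o+d*(z0-o[2])/d[2]
P={'FL':(132,508,.058),'FR':(670,488,.058),'BR':(655,174,.058),'key':(620,427,.061),'coverL':(93,120,.2),'coverR':(580,102,.2)}
for k,(u,v,z) in P.items():
    uu,vv=225+(u+.5)/5.7-.5,110+(v+.5)/5.7-.5
    print(k,round(uu,1),round(vv,1),'ray',ray('top0',uu,vv,z).round(4),'depth',pt('top0',int(round(uu)),int(round(vv))).round(4))
Q={'FL':(122,205,.058),'FR':(50,487,.058),'BR':(303,514,.058),'key':(98,443,.061)}
for k,(u,v,z) in Q.items():
    uu,vv=265+u/4,150+v/4
    print(k,uu,vv,ray('side0',uu,vv,z).round(4),pt('side0',int(round(uu)),int(round(vv))).round(4))
# cloud heights
z=np.load('pics/top0.npz');K=z['K'];T=z['T'];d=z['d']
v,u=np.mgrid[0:420,0:560]
X=np.stack([(u-K[0,2])/K[0,0]*d,-(v-K[1,2])/K[1,1]*d,-d],-1)@T[:3,:3].T+T[:3,3]
g=X[120:202:3,305]; print(g.round(3))
# cloud of other objects height above .02
m=(X[...,2]>.03)&(d>0)&(X[...,0]>.3)
print(X[60:120:8,240:380:14,2].round(2))
E
```

```text
FL 247.7 198.7 ray [0.5176 0.1403 0.058 ] depth [0.5171 0.1398 0.0557]
FR 342.1 195.2 ray [ 0.5253 -0.1207  0.058 ] depth [ 0.5279 -0.123   0.0391]
BR 339.5 140.1 ray [ 0.6798 -0.1162  0.058 ] depth [ 6.939e-01 -1.257e-01  2.000e-04]
key 333.4 184.5 ray [ 0.5548 -0.0966  0.061 ] depth [ 0.5563 -0.0957  0.0604]
coverL 240.9 130.6 ray [0.6719 0.1462 0.2   ] depth [0.6694 0.1455 0.2058]
coverR 326.3 127.5 ray [ 0.678  -0.0646  0.2   ] depth [ 0.6781 -0.0633  0.2041]
FL 295.5 201.25 [0.5236 0.129  0.058 ] [0.5239 0.1346 0.0546]
FR 277.5 271.75 [ 0.5368 -0.1411  0.058 ] [ 0.5347 -0.1283  0.0438]
BR 340.75 278.5 [ 0.6853 -0.1316  0.058 ] [ 0.6846 -0.1186  0.0461]
key 289.5 260.75 [ 0.5573 -0.1023  0.061 ] [ 0.5589 -0.1041  0.0622]
[[ 7.540e-01 -2.400e-02  2.000e-03]
 [ 7.460e-01 -2.400e-02 -4.000e-03]
 [ 6.810e-01 -1.200e-02  2.040e-01]
 [ 6.740e-01 -1.200e-02  2.030e-01]
 [ 6.700e-01 -1.200e-02  1.890e-01]
 [ 6.660e-01 -1.300e-02  1.740e-01]
 [ 6.640e-01 -1.500e-02  1.510e-01]
 [ 6.610e-01 -1.600e-02  1.320e-01]
 [ 6.570e-01 -1.700e-02  1.130e-01]
 [ 6.550e-01 -1.800e-02  8.700e-02]
 [ 6.
[... 448 characters left out ...]
02  5.500e-02]
 [ 3.940e-01  5.100e-02  1.264e+00]
 [ 5.360e-01 -1.800e-02  5.300e-02]
 [ 5.270e-01 -1.800e-02  5.300e-02]
 [ 5.210e-01 -1.900e-02  3.100e-02]
 [ 5.160e-01 -2.100e-02  1.000e-03]]
[[ 0.   -0.    0.02  0.02 -0.   -0.    0.05 -0.01 -0.01 -0.  ]
 [ 0.   -0.    0.03  0.02  0.01  0.06  0.05  0.01 -0.01 -0.  ]
 [-0.   -0.    0.04 -0.   -0.    0.06  0.05  0.01  0.    0.  ]
 [-0.    0.    0.01 -0.   -0.01  0.01  0.05  0.05 -0.   -0.  ]
 [ 0.01 -0.   -0.   -0.   -0.    0.01  0.   -0.    0.   -0.  ]
 [ 0.01  0.    0.    0.   -0.    0.   -0.    0.    0.    0.  ]
 [ 0.01  0.    0.   -0.   -0.   -0.   -0.01  0.   -0.   -0.  ]
 [ 0.01  0.   -0.   -0.   -0.    0.   -0.   -0.   -0.   -0.  ]]
```

Request:
send_rows([
  [[0, 0, -0.05], 0],
  [[-0.03, 0.04, -0.08], -0.04],
  [[-0.07, 0.08, -0.1], -0.08],
  [[-0.11, 0.12, -0.12], -0.12],
  [[-0.15, 0.165, -0.12], -0.16],
  [[-0.19, 0.21, -0.12], -0.2],
  [[-0.23, 0.255, -0.12], -0.25],
  [[-0.27, 0.3, -0.12], -0.25],
], hand=0, force=20)

```text
clock: 1.15
position: [0.3718, 0.278, 0.3513]
ee_rot: [0.697, 0.717, 0.0, -0.0]
ft_force: [0.8, -0.3, -0.9]
grip_width: 0.001
```

```bash
python3 -c "
from h import *
o=st();print(R.from_quat(o['ee_rot']).as_matrix().round(3))"
```

```text
t 1.15 p [0.3718 0.278  0.3513] q [ 6.972e-01  7.169e-01  1.000e-04 -1.000e-04] f [ 0.8  -0.26 -0.95] g 0.001 j [-0.969 -0.076  0.215  1.667  0.016  1.549  0.844]
[[-0.028  1.    -0.   ]
 [ 1.     0.028  0.   ]
 [ 0.    -0.    -1.   ]]
```

Request:
send_rows([
  [[-0.03, 0.02, 0], 0],
  [[-0.07, 0.05, 0], 0],
  [[-0.115, 0.08, 0], 0],
  [[-0.16, 0.11, 0], 0],
  [[-0.2, 0.14, 0], 0],
  [[-0.23, 0.16, 0], 0],
  [[-0.245, 0.17, 0], 0],
  [[-0.245, 0.17, 0], 0],
])

```text
clock: 2.15
position: [0.5478, 0.0384, 0.3509]
ee_rot: [0.698, 0.716, -0.0, 0.0]
ft_force: [-0.4, -0.3, -0.7]
grip_width: -0.001
```

```bash
python3 - <<'E'
from h import *
st(); shot('wrist','w1'); shot('side','s1')
im=cv2.imread('pics/s1.png'); cv2.imwrite('pics/s1c.png',cv2.resize(im[60:300,220:420],None,fx=2.5,fy=2.5,interpolation=cv2.INTER_CUBIC))
E
```

```text
t 2.15 p [0.5478 0.0384 0.3509] q [ 6.983e-01  7.158e-01 -5.000e-04  0.000e+00] f [-0.37 -0.26 -0.73] g -0.001 j [-0.656  0.126  0.566  1.486 -0.067  1.549  1.503]
```

View pics/w1.png

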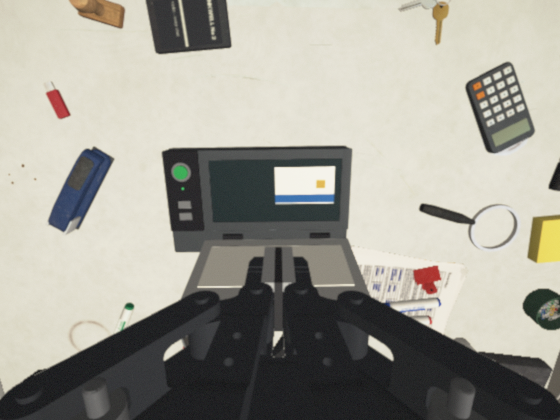

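View pics/s1c.png

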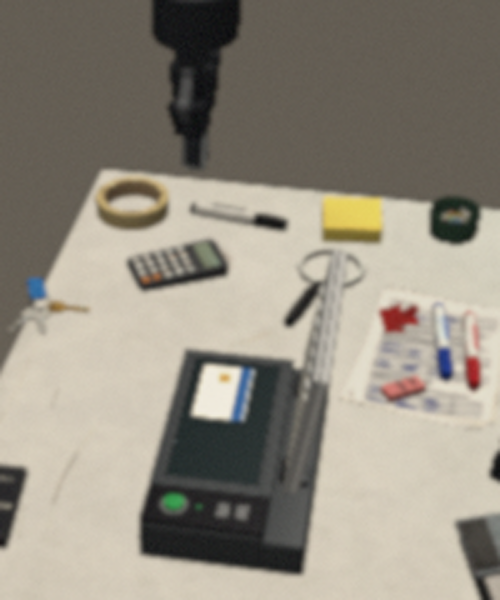

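```bash
cat >> h.py <<'E'
def ray(fn,u,v,z0):
    z=np.load('pics/'+fn+'.npz');K=z['K'];T=z['T']
    d=T[:3,:3]@[(u-K[0,2])/K[0,0],-(v-K[1,2])/K[1,1],-1];o=T[:3,3];return o+d*(z0-o[2])/d[2]
def cloud(fn):
    z=np.load('pics/'+fn+'.npz');K=z['K'];T=z['T'];d=z['d']
    v,u=np.mgrid[0:420,0:560]
    X=np.stack([(u-K[0,2])/K[0,0]*d,-(v-K[1,2])/K[1,1]*d,-d],-1)@T[:3,:3].T+T[:3,3]
    X[d<=0]=np.nan
    return X
E
python3 - <<'E'
from h import *
im=cv2.imread('pics/w1.png'); cv2.imwrite('pics/w1c.png',cv2.resize(im[135:265,150:370],None,fx=3.6,fy=3.6,interpolation=cv2.INTER_CUBIC))
for k,(u,v,z) in {'FR':(165,150,.058),'FL':(350,148,.058),'key':(180,172,.061)}.items(): print(k,ray('w1',u,v,z).round(4),pt('w1',u,v).round(4))
X=cloud('w1'); print(X[240:300:6,240].round(3)); 
E
```

```text
FR [ 0.5264 -0.1192  0.058 ] [ 0.5267 -0.1199  0.056 ]
FL [0.5172 0.1385 0.058 ] [0.5173 0.1386 0.0576]
key [ 0.5564 -0.0994  0.061 ] [ 0.5559 -0.0985  0.0638]
[[ 0.654 -0.014  0.071]
 [ 0.655 -0.012  0.089]
 [ 0.658 -0.011  0.104]
 [ 0.659 -0.009  0.119]
 [ 0.661 -0.007  0.133]
 [ 0.663 -0.006  0.145]
 [ 0.665 -0.004  0.157]
 [ 0.667 -0.003  0.168]
 [ 0.536  0.025  0.396]
 [ 0.537  0.025  0.399]]
```

View pics/w1c.png

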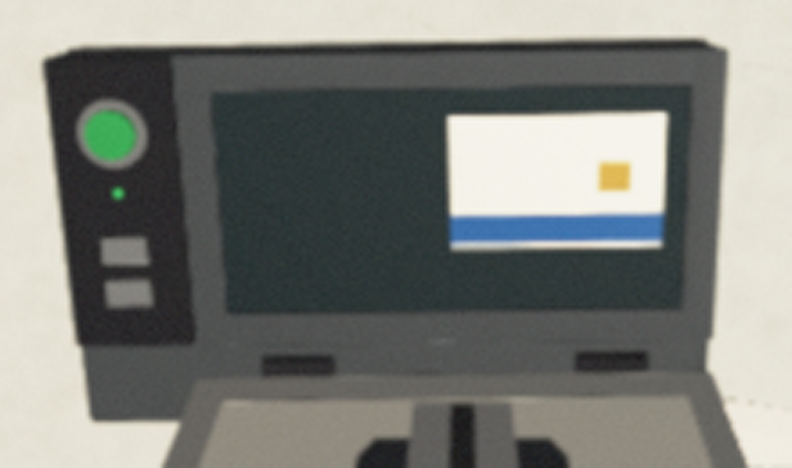

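Request:
send_rows([
  [[0, 0.03, 0], 0],
  [[0, 0.08, 0], 0],
  [[0, 0.13, 0], 0],
  [[0, 0.18, 0], 0],
  [[0, 0.197, 0.02], 0],
  [[0, 0.197, 0.07], 0],
  [[0, 0.197, 0.12], 0],
  [[0, 0.197, 0.165], 0],
])

```text
clock: 3.25
position: [0.7437, 0.0472, 0.1843]
ee_rot: [0.697, 0.717, 0.0, -0.001]
ft_force: [1.2, -0.1, 0.2]
grip_width: 0.002
```

```bash
python3 - <<'E'
from h import *
st(); shot('wrist','w2'); shot('side','s2')
im=cv2.imread('pics/s2.png'); cv2.imwrite('pics/s2c.png',cv2.resize(im[60:300,250:450],None,fx=2.5,fy=2.5,interpolation=cv2.INTER_CUBIC))
E
```

```text
t 3.25 p [0.7437 0.0472 0.1843] q [ 6.968e-01  7.173e-01  1.000e-04 -8.000e-04] f [ 1.21 -0.05  0.23] g 0.002 j [-0.446  0.678  0.555  1.162 -0.344  1.392  1.668]
```

View pics/w2.png

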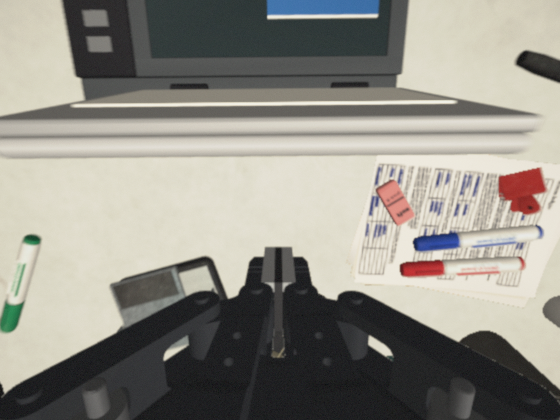

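View pics/s2c.png

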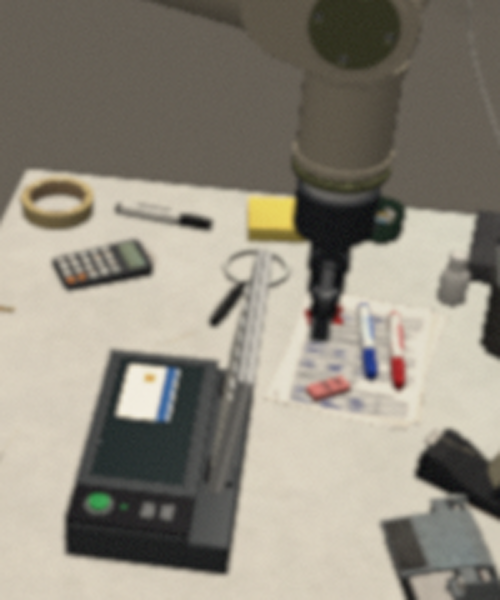

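Request:
send_rows([
  [[0, -0.02, 0], 0],
  [[0, -0.035, 0], 0],
  [[0, -0.045, 0], 0],
  [[0, -0.055, 0], 0],
  [[0, -0.064, 0], 0],
  [[0, -0.072, 0], 0],
  [[0, -0.079, 0], 0],
  [[0, -0.084, 0], 0],
])

```text
clock: 4.35
position: [0.6601, 0.0427, 0.1862]
ee_rot: [0.697, 0.717, -0.0, -0.0]
ft_force: [1.0, 0.2, -0.4]
grip_width: 0.002
```

```bash
python3 - <<'E'
from h import *
st(); shot('side','s3')
X=cloud('s3');m=(X[...,2]>.08)&(X[...,2]<.2)&(X[...,0]>.55)&(X[...,0]<.72)&(X[...,1]>-.08)&(X[...,1]<.0);p=X[m]
print(len(p));print(p[::max(1,len(p)//12)].round(3))
im=cv2.imread('pics/s3.png'); cv2.imwrite('pics/s3c.png',cv2.resize(im[60:300,250:450],None,fx=2.5,fy=2.5,interpolation=cv2.INTER_CUBIC))
E
```

```text
t 4.35 p [0.6601 0.0427 0.1862] q [ 6.975e-01  7.166e-01 -1.000e-04 -1.000e-04] f [ 1.02  0.17 -0.43] g 0.002 j [-0.551  0.482  0.583  1.442 -0.268  1.298  1.65 ]
469
[[ 0.651 -0.001  0.195]
 [ 0.655 -0.044  0.185]
 [ 0.647 -0.068  0.191]
 [ 0.654 -0.067  0.183]
 [ 0.657 -0.064  0.172]
 [ 0.66  -0.03   0.135]
 [ 0.645 -0.073  0.156]
 [ 0.654 -0.069  0.145]
 [ 0.665 -0.036  0.108]
 [ 0.652 -0.067  0.121]
 [ 0.655 -0.068  0.11 ]
 [ 0.663 -0.068  0.098]
 [ 0.669 -0.07   0.082]]
```

View pics/s3c.png

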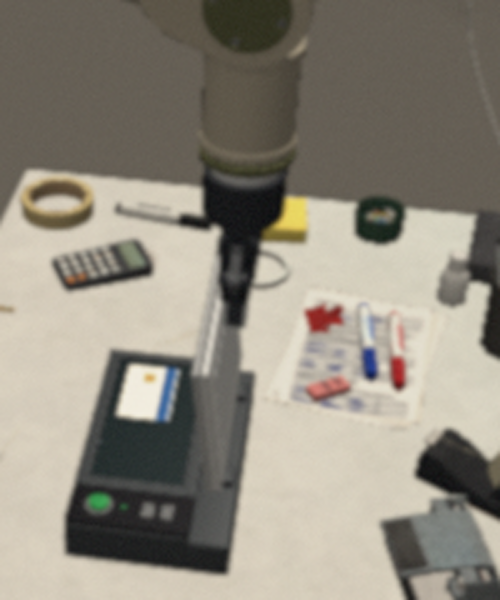

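Request:
send_rows([
  [[0, 0.004, -0.05], 0],
  [[0, 0, -0.06], 0],
  [[0, -0.045, -0.06], 0],
  [[0, -0.085, -0.055], 0],
  [[0, -0.085, -0.02], 0],
  [[0, -0.085, 0.02], 0],
  [[0, -0.085, 0.02], 0],
  [[0, -0.085, 0.02], 0],
])

```text
clock: 5.4
position: [0.5762, 0.0403, 0.1675]
ee_rot: [0.698, 0.717, 0.0, 0.0]
ft_force: [0.5, -0.2, 0.1]
grip_width: 0.0
```

```bash
cat >> h.py <<'E'
def cov(fn,ylo=-.085,yhi=.15,show=False):
    # edge/angle from outer-surface points in side view: robust fit x-z line of upper surface
    X=cloud(fn);hx,hz=.651,.060
    m=(X[...,2]>.07)&(X[...,2]<.225)&(X[...,0]>.49)&(X[...,0]<.70)&(X[...,1]>ylo)&(X[...,1]<yhi)
    p=X[m]; x=hx-.03*(p[:,1]-.035)-p[:,0]; z=p[:,2]-hz
    # outer surface: -x... n=(sin,cos) in (+x back,z): n.(−x,z)=.016
    ths=np.linspace(0,1.7,1701)
    r=-np.outer(np.sin(ths),x)+np.outer(np.cos(ths),z)-.016
    along=np.outer(np.cos(ths),x)+np.outer(np.sin(ths),z)
    ok=(np.abs(r)<.004)&(along>-.01)&(along<.155)
    n=ok.sum(1);i=n.argmax(); 
    for _ in range(1):
        k=ok[i]
    print('theta~',ths[i],'n',n[i],'of',len(p),'meanres',r[i][k].mean().round(4))
    return ths[i]
E
python3 - <<'E'
from h import *
st(); shot('side','s4');cov('s4'); cov('s3')
im=cv2.imread('pics/s4.png'); cv2.imwrite('pics/s4c.png',cv2.resize(im[60:300,230:430],None,fx=2.5,fy=2.5,interpolation=cv2.INTER_CUBIC))
E
```

```text
t 5.4 p [0.5762 0.0403 0.1675] q [6.975e-01 7.166e-01 4.000e-04 3.000e-04] f [ 0.47 -0.17  0.08] g 0.0 j [-0.65   0.299  0.601  1.704 -0.18   1.193  1.595]
theta~ 1.412 n 941 of 1430 meanres 0.0013
theta~ 1.421 n 740 of 1165 meanres 0.0014
```

View pics/s4c.png

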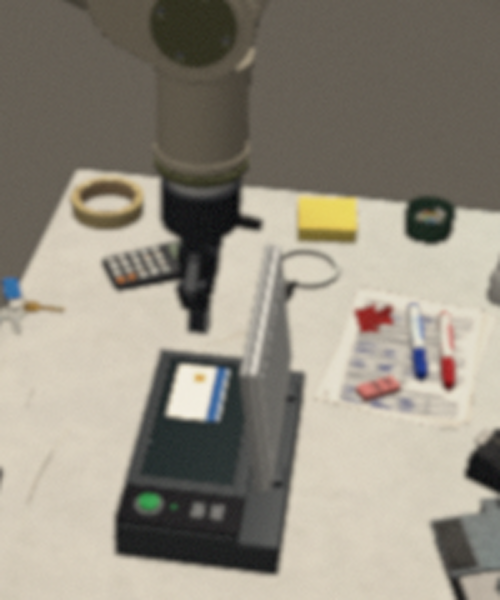

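Request:
send_rows([
  [[0, 0, 0], 0],
  [[0, 0, 0], 0],
  [[0, 0, 0], 0],
  [[0, 0, 0], 0],
  [[0, 0, 0], 0],
  [[0, 0, 0], 0],
  [[0, 0, 0], 0],
  [[0, 0, 0], 0],
])

```text
clock: 6.45
position: [0.5756, 0.0405, 0.1663]
ee_rot: [0.697, 0.717, 0.0, -0.0]
ft_force: [1.1, -0.1, -0.8]
grip_width: 0.001
```

```bash
python3 - <<'E'
from h import *
st(); shot('side','s5');cov('s5')
E
```

```text
t 6.45 p [0.5756 0.0405 0.1663] q [ 0.6974  0.7167  0.     -0.    ] f [ 1.07 -0.14 -0.76] g 0.001 j [-0.65   0.3    0.601  1.706 -0.181  1.192  1.596]
theta~ 1.411 n 944 of 1436 meanres 0.0014
```

Request:
send_rows([
  [[0, -0.005, -0.05], 0],
  [[0, 0.01, -0.075], 0],
  [[0, 0.06, -0.075], 0],
  [[0, 0.11, -0.075], 0],
  [[0, 0.12, -0.06], 0],
  [[0, 0.12, -0.02], 0],
  [[0, 0.115, -0.02], 0],
  [[0, 0.1, -0.02], 0],
])

```text
clock: 7.5
position: [0.6751, 0.043, 0.1873]
ee_rot: [0.697, 0.717, 0.0, 0.0]
ft_force: [-0.9, -0.2, 0.9]
grip_width: -0.0
```

```bash
python3 - <<'E'
from h import *
st(); shot('side','s6');cov('s6')
E
```

```text
t 7.5 p [0.6751 0.043  0.1873] q [6.975e-01 7.166e-01 1.000e-04 1.000e-04] f [-0.9  -0.16  0.95] g -0.0 j [-0.548  0.52   0.602  1.396 -0.295  1.315  1.664]
theta~ 1.41 n 946 of 1398 meanres 0.0014
```

Request:
send_rows([
  [[0, -0.009, 0], 0],
  [[0, -0.018, 0], 0],
  [[0, -0.026, 0], 0],
  [[0, -0.033, 0], 0],
  [[0, -0.039, 0], 0],
  [[0, -0.043, 0], 0],
  [[0, -0.036, -0.02], 0],
  [[0, -0.036, -0.055], 0],
])

```text
clock: 8.55
position: [0.6389, 0.0423, 0.2406]
ee_rot: [0.697, 0.717, -0.001, -0.001]
ft_force: [0.4, -0.7, -0.2]
grip_width: 0.001
```

```bash
python3 - <<'E'
from h import *
st(); shot('side','s7');cov('s7')
E
```

```text
t 8.55 p [0.6389 0.0423 0.2406] q [ 0.6974  0.7167 -0.0012 -0.0008] f [ 0.44 -0.71 -0.2 ] g 0.001 j [-0.599  0.406  0.627  1.43  -0.238  1.385  1.632]
theta~ 1.177 n 1645 of 2004 meanres 0.0012
```

Request:
send_rows([
  [[0, -0.055, 0], 0],
  [[0, -0.105, 0], 0],
  [[0, -0.109, 0.04], 0],
  [[0, -0.109, 0.08], 0],
  [[0, -0.109, 0.095], 0],
  [[0, -0.109, 0.095], 0],
  [[0, -0.109, 0.095], 0],
  [[0, -0.109, 0.095], 0],
])

```text
clock: 9.6
position: [0.5314, 0.0392, 0.1474]
ee_rot: [0.697, 0.717, 0.001, 0.0]
ft_force: [0.4, 0.4, 0.0]
grip_width: -0.001
```

```bash
python3 - <<'E'
from h import *
st(); shot('side','s8');cov('s8')
im=cv2.imread('pics/s8.png'); cv2.imwrite('pics/s8c.png',cv2.resize(im[60:300,230:430],None,fx=2.5,fy=2.5,interpolation=cv2.INTER_CUBIC))
E
```

```text
t 9.6 p [0.5314 0.0392 0.1474] q [6.975e-01 7.166e-01 8.000e-04 4.000e-04] f [0.44 0.37 0.05] g -0.001 j [-0.72   0.213  0.634  1.843 -0.139  1.128  1.561]
theta~ 0.96 n 2232 of 2778 meanres 0.0004
```

View pics/s8c.png

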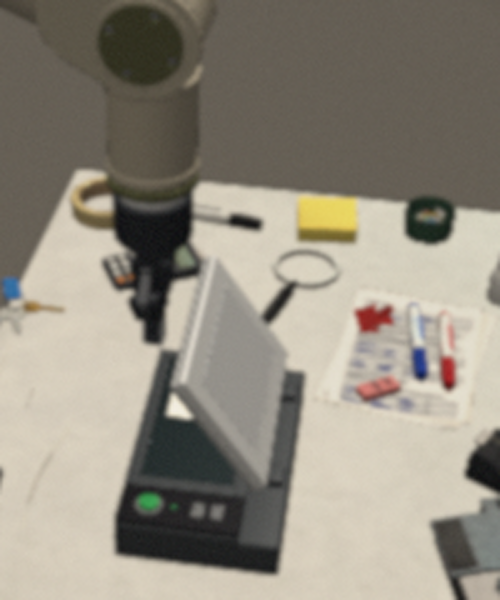

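Request:
send_rows([
  [[0, 0, 0], 0],
  [[0, 0, 0], 0],
  [[0, 0, 0], 0],
  [[0, 0, 0], 0],
  [[0, 0, 0], 0],
  [[0, 0, 0], 0],
  [[0, 0, 0], 0],
  [[0, 0, 0], 0],
])

```text
clock: 10.65
position: [0.5305, 0.0392, 0.1463]
ee_rot: [0.697, 0.717, -0.0, -0.0]
ft_force: [-1.1, -0.8, -0.4]
grip_width: -0.006
```

```bash
python3 - <<'E'
from h import *
st(); shot('side','s9');cov('s9');st()
E
```

```text
t 10.65 p [0.5305 0.0392 0.1463] q [ 6.974e-01  7.167e-01 -0.000e+00 -1.000e-04] f [-1.07 -0.8  -0.45] g -0.006 j [-0.72   0.214  0.634  1.845 -0.14   1.128  1.561]
theta~ 0.753 n 2615 of 3169 meanres 0.0001
t 10.7 p [0.5306 0.0392 0.1463] q [ 6.974e-01  7.167e-01 -0.000e+00 -1.000e-04] f [-1.56  0.48 -0.6 ] g 0.003 j [-0.72   0.214  0.634  1.845 -0.14   1.128  1.561]
```

Request:
send_rows([
  [[0, 0, 0], 0],
  [[0, 0, 0], 0],
  [[0, 0, 0], 0],
  [[0, 0, 0], 0],
  [[0, 0, 0], 0],
  [[0, 0, 0], 0],
  [[0, 0, 0], 0],
  [[0, 0, 0], 0],
])

```text
clock: 11.7
position: [0.5306, 0.0392, 0.1463]
ee_rot: [0.697, 0.717, 0.0, -0.0]
ft_force: [-1.2, -0.9, 0.2]
grip_width: 0.002
```

```bash
python3 - <<'E'
from h import *
st(); shot('side','s10');cov('s10');st()
im=cv2.imread('pics/s10.png'); cv2.imwrite('pics/s10c.png',cv2.resize(im[60:300,230:430],None,fx=2.5,fy=2.5,interpolation=cv2.INTER_CUBIC))
E
```

```text
t 11.7 p [0.5306 0.0392 0.1463] q [ 0.6974  0.7167  0.     -0.    ] f [-1.21 -0.87  0.19] g 0.002 j [-0.72   0.214  0.634  1.844 -0.14   1.128  1.561]
theta~ 0.753 n 2626 of 3177 meanres 0.0003
t 11.75 p [0.5306 0.0392 0.1463] q [ 0.6974  0.7167  0.     -0.    ] f [-0.29 -0.93 -0.17] g -0.001 j [-0.72   0.214  0.634  1.844 -0.14   1.128  1.561]
```

View pics/s10c.png

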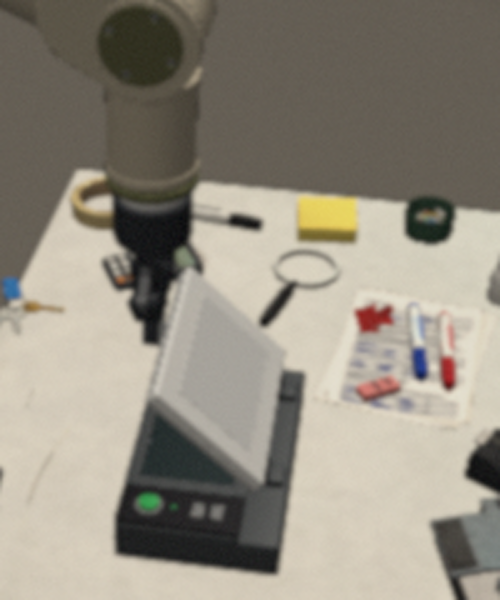

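Request:
send_rows([
  [[0, -0.0034, 0.004], 0],
  [[0, -0.0063, 0.008], 0],
  [[0, -0.0091, 0.012], 0],
  [[0, -0.0118, 0.016], 0],
  [[0, -0.0152, 0.021], 0],
  [[0, -0.0177, 0.026], 0],
  [[0, -0.0201, 0.03], 0],
  [[0, -0.0222, 0.034], 0],
])

```text
clock: 12.75
position: [0.5079, 0.0386, 0.1119]
ee_rot: [0.697, 0.717, -0.0, -0.0]
ft_force: [-5.3, 0.3, 0.8]
grip_width: 0.001
```

```bash
python3 - <<'E'
from h import *
st(); shot('side','s11');cov('s11');st()
E
```

```text
t 12.75 p [0.5079 0.0386 0.1119] q [ 6.974e-01  7.167e-01 -3.000e-04 -3.000e-04] f [-5.28  0.26  0.8 ] g 0.001 j [-0.729  0.203  0.627  1.935 -0.137  1.047  1.555]
theta~ 0.494 n 2917 of 3687 meanres -0.0
t 12.8 p [0.5075 0.0385 0.1114] q [ 6.974e-01  7.166e-01 -5.000e-04 -5.000e-04] f [-2.87  0.56 -0.75] g 0.0 j [-0.729  0.203  0.627  1.935 -0.137  1.047  1.555]
```

Request:
send_rows([
  [[0, -0.0017, 0.003], 0],
  [[0, -0.0033, 0.006], 0],
  [[0, -0.0049, 0.01], 0],
  [[0, -0.0064, 0.013], 0],
  [[0, -0.0078, 0.017], 0],
  [[0, -0.0091, 0.02], 0],
  [[0, -0.0103, 0.024], 0],
  [[0, -0.0112, 0.027], 0],
])

```text
clock: 13.8
position: [0.4964, 0.0382, 0.0847]
ee_rot: [0.697, 0.717, -0.001, -0.001]
ft_force: [-6.0, -0.1, 0.9]
grip_width: 0.003
```

```bash
python3 - <<'E'
from h import *
st(); shot('side','s12');cov('s12');st()
for i in range(3): shot('top','t12'); st()
X=cloud('t12')
E
```

```text
t 13.8 p [0.4964 0.0382 0.0847] q [ 6.974e-01  7.166e-01 -6.000e-04 -5.000e-04] f [-5.96 -0.13  0.92] g 0.003 j [-0.727  0.217  0.62   1.986 -0.15   0.985  1.564]
theta~ 0.293 n 3029 of 3838 meanres -0.0
t 13.85 p [0.4962 0.0381 0.0844] q [ 6.974e-01  7.166e-01 -7.000e-04 -5.000e-04] f [-5.5  -1.1   0.29] g -0.0 j [-0.727  0.217  0.62   1.987 -0.15   0.985  1.564]
t 13.9 p [0.4963 0.0382 0.0845] q [ 6.974e-01  7.167e-01 -7.000e-04 -5.000e-04] f [-6.11 -0.3   0.06] g 0.004 j [-0.727  0.217  0.62   1.986 -0.15   0.985  1.564]
t 13.95 p [0.4964 0.0382 0.0847] q [ 6.974e-01  7.166e-01 -7.000e-04 -5.000e-04] f [-6.01 -0.87  0.98] g 0.002 j [-0.727  0.217  0.62   1.986 -0.15   0.985  1.564]
t 14.0 p [0.4964 0.0381 0.0847] q [ 6.975e-01  7.166e-01 -7.000e-04 -5.000e-04] f [-6.38  0.1   0.83] g -0.001 j [-0.727  0.216  0.62   1.986 -0.15   0.985  1.564]
```

Request:
send_rows([
  [[0, -0.0004, 0.001], 0],
  [[0, -0.0009, 0.003], 0],
  [[0, -0.0014, 0.005], 0],
  [[0, -0.0018, 0.007], 0],
  [[0, -0.0022, 0.009], 0],
  [[0, -0.0025, 0.01], 0],
  [[0, -0.0028, 0.012], 0],
  [[0, -0.003, 0.012], 0],
])

```text
clock: 15.0
position: [0.4931, 0.038, 0.0725]
ee_rot: [0.697, 0.717, -0.001, -0.001]
ft_force: [-6.5, -1.3, 0.6]
grip_width: -0.004
```

```bash
python3 - <<'E'
from h import *
st(); shot('side','s13');cov('s13');st()
for i in range(3): shot('top','t13'); st()
shot('side','s13b');cov('s13b')
E
```

```text
t 15.0 p [0.4931 0.038  0.0725] q [ 6.974e-01  7.166e-01 -9.000e-04 -7.000e-04] f [-6.47 -1.29  0.55] g -0.004 j [-0.723  0.229  0.616  2.003 -0.161  0.959  1.572]
theta~ 0.21 n 3019 of 3875 meanres -0.0001
t 15.05 p [0.4931 0.038  0.0726] q [ 6.975e-01  7.166e-01 -9.000e-04 -6.000e-04] f [-7.01 -0.24  1.18] g 0.001 j [-0.723  0.229  0.616  2.003 -0.161  0.959  1.571]
t 15.1 p [0.4931 0.038  0.0726] q [ 6.974e-01  7.166e-01 -9.000e-04 -7.000e-04] f [-7.41 -0.05 -0.24] g -0.001 j [-0.723  0.229  0.616  2.003 -0.161  0.959  1.571]
t 15.15 p [0.4931 0.038  0.0726] q [ 6.975e-01  7.166e-01 -9.000e-04 -7.000e-04] f [-6.57 -0.06 -0.43] g 0.0 j [-0.723  0.229  0.616  2.003 -0.161  0.959  1.571]
t 15.2 p [0.4931 0.038  0.0726] q [ 6.975e-01  7.166e-01 -9.000e-04 -7.000e-04] f [-6.25 -1.2   0.99] g -0.003 j [-0.723  0.229  0.616  2.003 -0.161  0.959  1.571]
theta~ 0.21 n 3020 of 3876 meanres -0.0001
```

```bash
cat > sim.py <<'E'
import numpy as np
def run(prof,k,c,tau,mu,lag=.08,th=.21,F0=6.8):
    L=.15;I=.0028; x0=L*np.cos(th); # cmd contact pos s.t. k*(L cos th - X)=F0
    X0=x0-F0/k; Xf=X0; w=0;t=0;dt=2e-4;Fm=0;bad=False;wm=0;out=[]
    tp=np.arange(0,len(prof)+1)*.125
    while t<4 and th>0:
        cmd=X0+np.interp(t,tp,[0]+list(prof)); Xf+=(cmd-Xf)*dt/lag
        F=max(0,k*(L*np.cos(th)-Xf))
        T=-tau*np.cos(th)+F*L*(np.sin(th)+mu*np.cos(th)*np.tanh(-w/.02))-c*w
        w+=T/I*dt; th+=w*dt;t+=dt
        Fm=max(Fm,F);wm=min(wm,w)
        if .03<th<.2 and w<-.5 and F<.15: bad=True
    return round(t,2),round(th,3),round(Fm,1),round(wm,2),round(F,1),bad
E
python3 - <<'E'
from sim import *
for tot,n in [(2.0e-3,8),(2.4e-3,8),(2.8e-3,8),(3.2e-3,8)]:
    prof=np.linspace(0,tot,n+1)[1:]
    print(tot)
    for k in (4000,6500,10000):
      for c in (.2,.4):
        for mu in (0,.08): print('  ',k,c,mu,run(prof,k,c,.215-(mu*.07),mu))
E
```

```text
0.002
   4000 0.2 0 (1.15, np.float64(-0.0), np.float64(12.1), np.float64(-0.97), np.float64(12.1), False)
   4000 0.2 0.08 (4.0, np.float64(0.088), np.float64(9.7), np.float64(-0.11), np.float64(9.7), False)
   4000 0.4 0 (1.48, np.float64(-0.0), np.float64(12.0), np.float64(-0.52), np.float64(12.0), False)
   4000 0.4 0.08 (4.0, np.float64(0.094), np.float64(9.3), np.float64(-0.09), np.float64(9.3), False)
   6500 0.2 0 (1.28, np.float64(-0.0), np.float64(15.3), np.float64(-0.95), np.float64(15.3), False)
   6500 0.2 0.08 (4.0, np.float64(0.099), np.float64(10.4), np.float64(-0.1), np.float64(10.4), False)
   6500 0.4 0 (1.61, np.float64(-0.0), np.float64(15.2), np.float64(-0.52), np.float64(15.2), False)
   6500 0.4 0.08 (4.0, np.float64(0.101), np.float64(10.2), np.float64(-0.1), np.float64(10.2), False)
   10000 0.2 0 (1.51, np.float64(-0.0), np.float64(19.8), np.float64(-0.92), np.float64(19.8), False)
   10000 0.2 0.08 (4.0, np.float64(0.108), np.float64(11.0), np.float64(-0.1), np.float64(11.0), False)
   10000 0.4 0 (1.98, np.float64(-0.0), np.float64(19.8), np.float64(-0.51
[... 3123 characters left out ...]
0.2 0.08 (1.2, np.float64(-0.0), np.float64(7.6), np.float64(-0.55), np.float64(7.6), False)
   6500 0.4 0 (1.12, np.float64(-0.0), np.float64(7.9), np.float64(-0.53), np.float64(7.8), False)
   6500 0.4 0.08 (1.42, np.float64(-0.0), np.float64(7.4), np.float64(-0.3), np.float64(7.4), False)
   10000 0.2 0 (0.96, np.float64(-0.0), np.float64(12.0), np.float64(-0.97), np.float64(11.5), False)
   10000 0.2 0.08 (1.19, np.float64(-0.0), np.float64(8.0), np.float64(-0.53), np.float64(8.0), False)
   10000 0.4 0 (1.12, np.float64(-0.0), np.float64(8.4), np.float64(-0.53), np.float64(8.3), False)
   10000 0.4 0.08 (1.37, np.float64(-0.0), np.float64(7.8), np.float64(-0.28), np.float64(7.8), False)
```

```bash
cat > sim2.py <<'E'
import numpy as np
def run(prof,k,c,tau,mu,lag=.08,th=.21,F0=6.8):
    L=.15;I=.0028; X0=L*np.cos(th)-F0/k; Xf=X0; w=0;t=0;dt=2e-4;Fm=0;rec={}
    tp=np.arange(0,len(prof)+1)*.125; bad=0
    while t<3 and th>0:
        cmd=X0+np.interp(t,tp,[0]+list(prof)); Xf+=(cmd-Xf)*dt/lag
        F=max(0,k*(L*np.cos(th)-Xf))
        T=-tau*np.cos(th)+F*L*(np.sin(th)+mu*np.cos(th)*np.tanh(-w/.02))-c*w
        w+=T/I*dt; th+=w*dt;t+=dt;Fm=max(Fm,F)
        if .03<th<.2 and w<-.5 and F<.15: bad=1
        for q in (.1,.03,.01):
            if th<q and q not in rec: rec[q]=(round(t,2),round(float(F),1),round(float(w),2))
    return round(float(th),3),round(float(Fm),1),round(float(F),1),bad,rec
E
python3 - <<'E'
from sim2 import *
for tot in (3.6e-3,4e-3,4.5e-3,5e-3):
    prof=np.linspace(0,tot,9)[1:]
    print(tot)
    for k in (4500,7500):
      for c in (.25,.4):
        for mu in (0,.08): 
          for lag in (.03,.1): print('  ',k,c,mu,lag,run(prof,k,c,.215-(mu*.07),mu,lag))
E
```

```text
0.0036
   4500 0.25 0 0.03 (-0.0, 9.0, 8.6, 0, {0.1: (0.65, 8.2, -0.35), 0.03: (0.79, 8.9, -0.66), 0.01: (0.82, 8.8, -0.76)})
   4500 0.25 0 0.1 (-0.0, 9.0, 8.6, 0, {0.1: (0.72, 8.3, -0.35), 0.03: (0.86, 9.0, -0.66), 0.01: (0.89, 8.8, -0.76)})
   4500 0.25 0.08 0.03 (-0.0, 6.8, 5.5, 0, {0.1: (0.84, 5.2, -0.27), 0.03: (1.03, 5.3, -0.47), 0.01: (1.07, 5.4, -0.53)})
   4500 0.25 0.08 0.1 (-0.0, 6.8, 5.7, 0, {0.1: (0.91, 5.2, -0.27), 0.03: (1.11, 5.7, -0.45), 0.01: (1.15, 5.8, -0.51)})
   4500 0.4 0 0.03 (-0.0, 6.9, 5.9, 0, {0.1: (0.74, 6.7, -0.28), 0.03: (0.94, 6.6, -0.45), 0.01: (0.98, 6.2, -0.51)})
   4500 0.4 0 0.1 (-0.0, 6.9, 6.3, 0, {0.1: (0.81, 6.8, -0.28), 0.03: (1.01, 6.6, -0.45), 0.01: (1.05, 6.4, -0.5)})
   4500 0.4 0.08 0.03 (-0.0, 6.8, 5.4, 0, {0.1: (0.9, 4.2, -0.24), 0.03: (1.15, 5.1, -0.31), 0.01: (1.21, 5.4, -0.34)})
   4500 0.4 0.08 0.1 (-0.0, 6.8, 5.5, 0, {0.1: (0.97, 4.2, -0.24), 0.03: (1.23, 5.3, -0.3), 0.01: (1.29, 5.5, -0.33)})
   7500 0.25 0 0.03 (-0.0, 9.7, 9.1, 0, {0.1: (0.66, 8.8, -0.32), 0.03: (0.82, 9.7, -0.65), 0.01: (0.85, 9.4, -0.76)})
   7500 0.25 0 0.1 (-
[... 5839 characters left out ...]
08 0.03 (-0.0, 6.8, 2.3, 0, {0.1: (0.6, 4.5, -0.33), 0.03: (0.76, 3.6, -0.57), 0.01: (0.79, 2.8, -0.65)})
   7500 0.25 0.08 0.1 (-0.0, 6.8, 2.3, 0, {0.1: (0.67, 4.5, -0.33), 0.03: (0.83, 3.6, -0.57), 0.01: (0.86, 2.8, -0.65)})
   7500 0.4 0 0.03 (-0.0, 6.8, 2.3, 0, {0.1: (0.58, 5.4, -0.33), 0.03: (0.75, 4.0, -0.49), 0.01: (0.79, 3.0, -0.52)})
   7500 0.4 0 0.1 (-0.0, 6.8, 2.3, 0, {0.1: (0.64, 5.5, -0.32), 0.03: (0.82, 4.0, -0.49), 0.01: (0.86, 3.0, -0.52)})
   7500 0.4 0.08 0.03 (-0.0, 6.8, 0.0, 0, {0.1: (0.64, 3.2, -0.3), 0.03: (0.82, 1.3, -0.46), 0.01: (0.86, 0.2, -0.51)})
   7500 0.4 0.08 0.1 (-0.0, 6.8, 0.0, 0, {0.1: (0.71, 3.2, -0.3), 0.03: (0.89, 1.3, -0.46), 0.01: (0.93, 0.2, -0.51)})
```

Request:
send_rows([
  [[0, -0.0005, 0.003], 0],
  [[0, -0.0011, 0.006], 0],
  [[0, -0.0017, 0.009], 0],
  [[0, -0.0022, 0.012], 0],
  [[0, -0.0028, 0.015], 0],
  [[0, -0.0034, 0.018], 0],
  [[0, -0.0039, 0.021], 0],
  [[0, -0.0045, 0.024], 0],
])

```text
clock: 16.25
position: [0.4896, 0.0379, 0.049]
ee_rot: [0.697, 0.717, -0.0, 0.0]
ft_force: [-4.1, -1.4, -0.5]
grip_width: 0.001
```

```bash
python3 - <<'E'
from h import *
st(); shot('side','s14');cov('s14');st()
E
```

```text
t 16.25 p [0.4896 0.0379 0.049 ] q [ 6.975e-01  7.166e-01 -1.000e-04  0.000e+00] f [-4.08 -1.37 -0.46] g 0.001 j [-0.713  0.261  0.606  2.03  -0.188  0.904  1.592]
theta~ 0.045 n 3011 of 3867 meanres 0.0001
t 16.3 p [0.4896 0.038  0.0487] q [ 6.974e-01  7.166e-01 -1.000e-04  0.000e+00] f [-4.23 -1.3  -1.47] g -0.001 j [-0.713  0.261  0.606  2.03  -0.188  0.904  1.592]
```

```bash
python3 - <<'E'
from h import *
shot('side','s15');cov('s15');st()
E
```

```text
theta~ 0.044 n 2997 of 3855 meanres -0.0
t 16.35 p [0.4896 0.038  0.049 ] q [ 6.974e-01  7.167e-01 -1.000e-04 -0.000e+00] f [-4.75 -0.99 -0.77] g -0.003 j [-0.713  0.261  0.606  2.03  -0.188  0.904  1.592]
```

Request:
send_rows([
  [[0, -0.0001, 0], 0],
  [[0, -0.0002, 0], 0],
  [[0, -0.0003, 0], 0],
  [[0, -0.0004, 0], 0],
  [[0, -0.0005, 0], 0],
  [[0, -0.0006, 0], 0],
  [[0, -0.0006, 0], 0],
  [[0, -0.0006, 0], 0],
])

```text
clock: 17.35
position: [0.4893, 0.0382, 0.0493]
ee_rot: [0.697, 0.717, 0.0, 0.0]
ft_force: [-2.5, 0.1, -0.7]
grip_width: -0.001
```

```bash
python3 - <<'E'
from h import *
st(); shot('side','s16');cov('s16');st()
im=cv2.imread('pics/s16.png'); cv2.imwrite('pics/s16c.png',cv2.resize(im[110:300,230:400],None,fx=3.1,fy=3.1,interpolation=cv2.INTER_CUBIC))
E
```

```text
t 17.35 p [0.4893 0.0382 0.0493] q [6.974e-01 7.167e-01 1.000e-04 0.000e+00] f [-2.53  0.13 -0.73] g -0.001 j [-0.714  0.259  0.606  2.031 -0.187  0.904  1.591]
theta~ 0.0 n 2941 of 3734 meanres -0.0003
t 17.4 p [0.4892 0.0382 0.0493] q [ 6.974e-01  7.167e-01  1.000e-04 -0.000e+00] f [-2.55 -0.49 -0.95] g 0.002 j [-0.714  0.259  0.606  2.031 -0.187  0.904  1.591]
```

View pics/s16c.png

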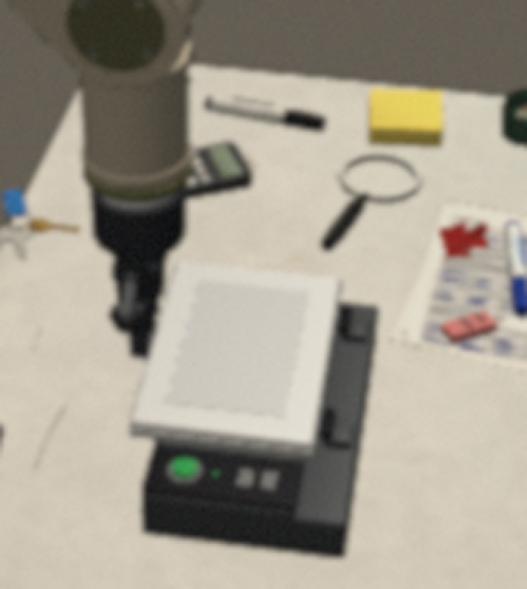

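Request:
send_rows([
  [[0, -0.003, 0], 0],
  [[0, -0.012, 0], 0],
  [[0, -0.03, 0], 0],
  [[0, -0.03, -0.03], 0],
  [[0, -0.03, -0.08], 0],
  [[0, -0.03, -0.13], 0],
  [[-0.03, -0.01, -0.15], 0],
  [[-0.08, 0.02, -0.15], 0],
])

```text
clock: 18.4
position: [0.5126, -0.0403, 0.2014]
ee_rot: [0.696, 0.718, 0.003, 0.0]
ft_force: [0.3, 0.5, -0.6]
grip_width: -0.0
```

```bash
python3 - <<'E'
from h import *
st(); shot('side','s17');cov('s17');shot('wrist','w17');o=st();print(R.from_quat(o['ee_rot']).as_matrix().round(3))
E
```

```text
t 18.4 p [ 0.5126 -0.0403  0.2014] q [6.958e-01 7.182e-01 2.600e-03 5.000e-04] f [ 0.33  0.52 -0.62] g -0.0 j [-0.698  0.107  0.744  1.829 -0.08   1.231  1.672]
theta~ 0.0 n 2910 of 3186 meanres -0.0007
t 18.5 p [ 0.5127 -0.0467  0.1999] q [ 0.6996  0.7146 -0.      0.0017] f [-0.08  0.29 -1.07] g 0.0 j [-0.693  0.112  0.751  1.828 -0.079  1.23   1.672]
[[-0.021  1.     0.002]
 [ 1.     0.021 -0.002]
 [-0.002  0.002 -1.   ]]
```

View pics/w17.png

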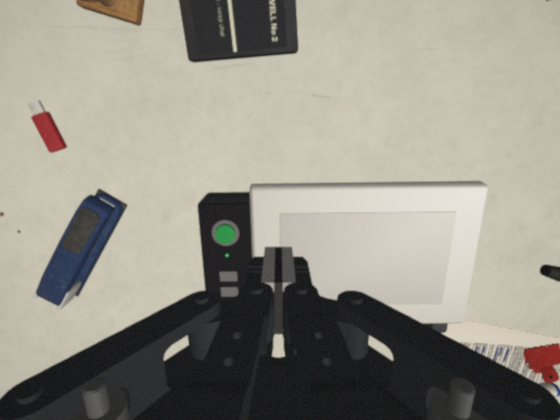

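```bash
python3 - <<'E'
from h import *
o=st();shot('wrist','w18');
im=cv2.imread('pics/w18.png')
g=(im[...,1].astype(int)-im[...,2]>60)&(im[...,1].astype(int)-im[...,0]>30);g=g.astype(np.uint8)
n,l,s,c=cv2.connectedComponentsWithStats(g)
for i in range(1,n):
    if s[i,4]>60: print(s[i],c[i].round(1),ray('w18',*c[i],.062).round(4),pt('w18',*c[i].round().astype(int),3).round(4))
o=st()
T=R.from_quat(o['ee_rot']).as_matrix();print((T.T@(np.array([.556,-.099,.08])-o['position'])).round(4))
E
```

```text
t 18.5 p [ 0.5127 -0.0467  0.1999] q [ 0.6996  0.7146 -0.      0.0017] f [-0.08  0.29 -1.07] g 0.0 j [-0.693  0.112  0.751  1.828 -0.079  1.23   1.672]
[214 228  19  18 275] [223.2 236.5] [ 0.5563 -0.099   0.062 ] [ 0.5551 -0.0988  0.0637]
t 18.55 p [ 0.5116 -0.0442  0.1993] q [ 6.991e-01  7.150e-01 -3.000e-04  7.000e-04] f [0.02 0.17 0.51] g 0.002 j [-0.695  0.11   0.747  1.83  -0.078  1.23   1.668]
[-0.0557  0.0431  0.1194]
```

Request:
send_rows([
  [[-0.02, 0.015, 0], 0],
  [[-0.04, 0.03, 0], 0],
  [[-0.052, 0.041, 0], 0],
  [[-0.055, 0.044, 0.03], 0],
  [[-0.055, 0.044, 0.07], 0],
  [[-0.055, 0.044, 0.1], 0],
  [[-0.055, 0.044, 0.12], 0],
  [[-0.055, 0.044, 0.12], 0],
])

```text
clock: 19.55
position: [0.5559, -0.0945, 0.0784]
ee_rot: [0.697, 0.717, -0.001, -0.001]
ft_force: [-1.1, 0.0, 1.0]
grip_width: 0.0
```

```bash
python3 - <<'E'
from h import *
o=st();shot('wrist','w19');shot('side','s19');cov('s19');st()
E
```

```text
t 19.55 p [ 0.5559 -0.0945  0.0784] q [ 6.973e-01  7.168e-01 -6.000e-04 -9.000e-04] f [-1.07  0.04  1.01] g 0.0 j [-0.509  0.408  0.725  1.827 -0.312  1.026  1.938]
theta~ 0.0 n 1917 of 2067 meanres -0.0007
t 19.65 p [ 0.5573 -0.095   0.0802] q [6.974e-01 7.167e-01 4.000e-04 3.000e-04] f [ 0.49 -0.29  0.38] g 0.001 j [-0.509  0.406  0.726  1.825 -0.312  1.027  1.938]
```

View pics/w19.png

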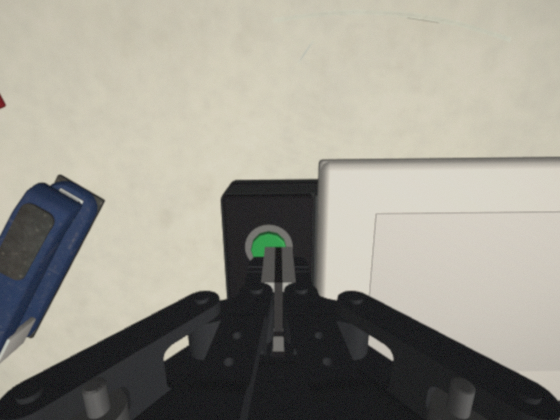

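Request:
send_rows([
  [[-0.004, -0.001, 0.004], 0],
  [[-0.004, -0.001, 0.01], 0],
  [[-0.004, -0.001, 0.014], 0],
  [[-0.004, -0.001, 0.017], 0],
  [[-0.004, -0.001, 0.019], 0],
  [[-0.004, -0.001, 0.021], 0],
  [[-0.004, -0.001, 0.0225], 0],
  [[-0.004, -0.001, 0.0225], 0],
])

```text
clock: 20.65
position: [0.5559, -0.0991, 0.0587]
ee_rot: [0.698, 0.717, 0.001, -0.001]
ft_force: [-12.3, 3.6, 28.1]
grip_width: 0.001
```

```bash
python3 - <<'E'
from h import *
for i in range(3): st();shot('side','s20')
cov('s20');st()
im=cv2.imread('pics/s20.png'); cv2.imwrite('pics/s20c.png',cv2.resize(im[150:300,230:400],None,fx=4,fy=4,interpolation=cv2.INTER_CUBIC))
E
```

```text
t 20.65 p [ 0.5559 -0.0991  0.0587] q [ 6.975e-01  7.165e-01  6.000e-04 -6.000e-04] f [-12.31   3.65  28.1 ] g 0.001 j [-0.487  0.437  0.711  1.84  -0.339  0.989  1.965]
t 20.7 p [ 0.556  -0.0991  0.0587] q [ 6.975e-01  7.166e-01  6.000e-04 -6.000e-04] f [-12.47   2.61  28.05] g -0.003 j [-0.487  0.437  0.711  1.84  -0.339  0.989  1.965]
t 20.75 p [ 0.5559 -0.0991  0.0587] q [ 6.975e-01  7.165e-01  6.000e-04 -6.000e-04] f [-12.43   2.82  27.89] g -0.002 j [-0.487  0.437  0.711  1.84  -0.339  0.989  1.965]
theta~ 0.0 n 1811 of 1953 meanres -0.0007
t 20.8 p [ 0.556  -0.0991  0.0587] q [ 6.975e-01  7.165e-01  6.000e-04 -6.000e-04] f [-12.38   3.21  27.91] g -0.001 j [-0.487  0.437  0.711  1.84  -0.339  0.989  1.965]
```

View pics/s20c.png

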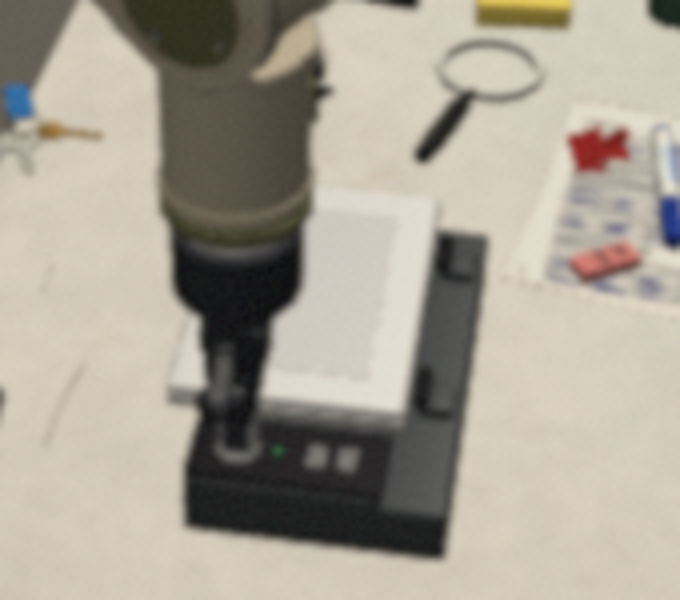

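Request:
send_rows([
  [[0, 0, -0.004], 0],
  [[0, 0, -0.012], 0],
  [[0, 0, -0.03], 0],
  [[0, 0, -0.07], 0],
  [[0, 0, -0.12], 0],
  [[0, 0, -0.17], 0],
  [[0, -0.05, -0.2], 0],
  [[0, -0.09, -0.2], 0],
])

```text
clock: 21.8
position: [0.4658, -0.1029, 0.2593]
ee_rot: [0.698, 0.716, 0.001, 0.001]
ft_force: [-0.9, 0.7, 0.1]
grip_width: -0.003
```

Request:
send_rows([
  [[0, -0.03, 0], 0],
  [[0, -0.05, 0], 0],
  [[0, -0.05, 0], 0],
  [[0, -0.05, 0], 0],
  [[0, -0.05, 0], 0],
  [[0, -0.05, 0], 0],
  [[0, -0.05, 0], 0],
  [[0, -0.05, 0], 0],
])

```text
clock: 22.8
position: [0.416, -0.103, 0.2567]
ee_rot: [0.697, 0.717, -0.0, -0.0]
ft_force: [0.3, 0.6, -0.5]
grip_width: -0.002
```

```bash
python3 - <<'E'
from h import *
st();shot('wrist','w21');shot('side','s21');cov('s21')
im=cv2.imread('pics/w21.png')
g=((im[...,1].astype(int)-im[...,2]>60)&(im[...,1].astype(int)-im[...,0]>30)).astype(np.uint8)
n,l,s,c=cv2.connectedComponentsWithStats(g)
for i in range(1,n):
    if s[i,4]>40: print(s[i,4],ray('w21',*c[i],.063).round(4),pt('w21',*c[i].round().astype(int),3).round(4))
X=cloud('w21');m=(X[...,0]>.52)&(X[...,0]<.62)&(X[...,1]>-.05)&(X[...,1]<.12)&(X[...,2]<.1)&(X[...,2]>.05)
print('cover top z',np.nanmedian(X[m][:,2]),m.sum())
A=np.c_[X[m][:,:2],np.ones(m.sum())];print('plane',np.linalg.lstsq(A,X[m][:,2],rcond=None)[0])
E
```

```text
t 22.8 p [ 0.416  -0.103   0.2567] q [ 6.974e-01  7.167e-01 -1.000e-04 -0.000e+00] f [ 0.33  0.59 -0.46] g -0.002 j [-0.693 -0.23   0.73   1.934  0.156  1.383  1.592]
theta~ 0.0 n 2878 of 3116 meanres -0.0007
cover top z 0.07746809575553928 4860
plane [0.00348428 0.00100611 0.07550374]
```

View pics/w21.png

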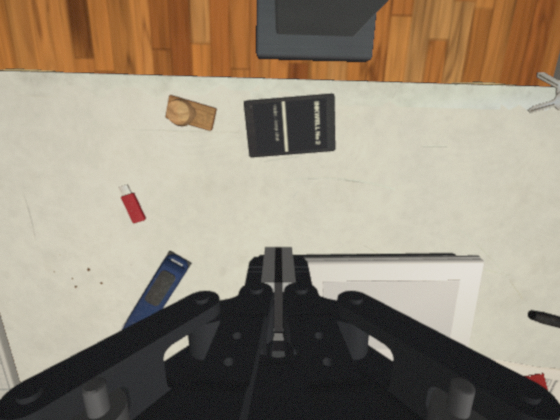

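View pics/s21.png

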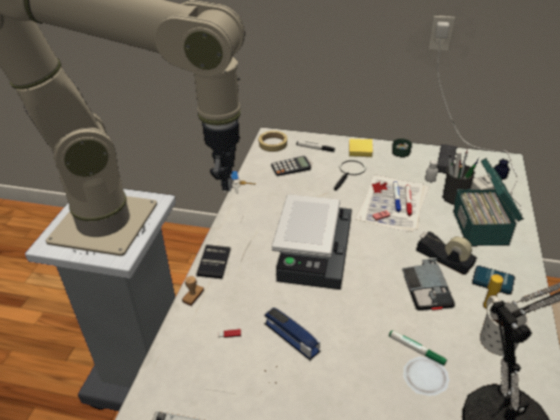

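```bash
python3 - <<'E'
from h import *
for f in ('side0','s21'): print(f,pt(f,289,261,1).round(4),pt(f,290,260,1).round(4))
print(manip.hand_in())
E
```

```text
side0 [ 0.5566 -0.1047  0.0623] [ 0.5584 -0.1018  0.0632]
s21 [ 0.5565 -0.1042  0.0618] [ 0.5581 -0.1002  0.0617]
the job is handed in; nothing more can be done
None
```

The cover is shut and the start key has been pressed and released. I handed the job in at about 22.8 s of the 64 s allowed; the hand-in gave no verdict.

- **Tipping:** The first push from behind left the cover standing still at about 1.41 rad. I pushed it again from behind to about 1.18 rad, and it then sank on its own.
- **Catching:** The tool cannot tilt, so the closed fingers stood upright against the lower front edge rather than lying flat beneath it. They held the cover still at 0.75 rad for over a second.
- **Lowering:** I eased it down to 0.49, 0.29, 0.21, 0.045 and then 0 rad. The finger force read about 1 to 7 N at the stops between moves, and it still read about 2.5 N when the cover was shut. I had no reading of the cover's speed between those stops.
- **Key:** I pressed it until the fingertip stopped at z = 0.0587, which matches full travel. The push was firmer than needed, with a wrist force of about 28 N. I then lifted straight off and backed away.

**Last checks**
- **Cover:** The side view fits 0.00 rad. The wrist view puts its top at 77 mm (76 mm expected) with a slope of about 0.003 rad.
- **Key height:** It read 61.7 to 61.8 mm after the press against 62.3 to 63.2 mm at the start. That fits the key being up again, but the difference is at camera noise level and close to the 1 mm tolerance.
- **Robot:** It is clear of everything, with wrist force near zero.
- **Other things:** The stapler, calculator, stamp and memory stick look unmoved in the side picture. I did not measure their positions.

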